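# Slide a power module into its test-jig nest and latch it

## Robot

A 6-joint arm with a two-finger parallel gripper is mounted at the origin on the work surface. World frame = base frame: x ahead of the robot, y to its left, z up, the work surface at z = 0. Lengths are in m, angles in rad, forces in N, time in s.
With the tool pointing down it reaches from about 0.225 to 0.875 m from the base axis. Payload 3.4 kg.
Tool frame: the origin (TCP) lies between the finger pads; the fingertips stand 19 mm ahead of it and the grasp point (between the pads) is the TCP; z points along the fingers, y is the line along which they close (so a half turn about z gives the same grasp; the last joint's range is limited). The gripper opens to 85 mm and grips with 20 to 120 N. Pads are 22 mm wide; open, the fingers measure 114 mm over their backs; the gripper's body (76 mm by 85 mm) begins 54 mm behind the grasp point. The pads swing forward as they close: fully open they stand 13 mm farther back than shut.
Start: joints at [-1.369, 0.276, 1.505, -0, 1.361, -0.121], TCP at [0.182, -0.545, 0.25] pointing down, gripper open.
Joint ranges: [-2.89, 2.89], [-0.75, 2.08], [0.22, 2.7], [-1.18, 4.32], [0.11, 2.71], [-2.7, 2.7]. Speed limits (rad/s): [2.57, 2.57, 3.14, 3.14, 3.14, 3.14].

## Interface

Orientations are given as a unit quaternion [w, x, y, z].
In Python, from rig import get_state, imaging, ticket gives the robot as it stands. The module is installed in compiled form; this text tells all that it offers.
- The arm moves only by the shell command python3 -m inch 'ROWS' [FORCE]. ROWS is JSON, a list of rows, each an object with "claw": the opening, from -1 (shut) to 1 (fully open); "travel": the shift along the world's x, y, z in units of 200 mm (1.0 is 200 mm), a list of three; "turn": the turn about the world's z in units of 180 degrees (1.0 is 180 degrees). A call has 1 to 5 rows; each row is the pose to reach, as a shift and turn from the pose commanded when the call began, turning the shorter way round; what a row does not reach only later rows make up. A row lasts 1/10 s, in which the tool goes at most 50 mm and 8.59 degrees, less where a joint would pass 70% of its speed; a pose out of reach is approached as far as the arm can. A call with a number of a shift or a turn outside -1 to 1 is refused whole. A call with a gripper value outside its range is refused whole. The fingers move at their own pace and stop on an object; FORCE is the grip in N (left out, the last holds). Time passes only in rows, so rows that repeat a pose let the fingers close. It gives the time, the measured TCP pose, the force, the opening and the grip force at its end, in the units of the state.
- get_state(): the state, without advancing time (a new reading comes with each control period).
- imaging.get_image(name): name is "side" or "top"; returns the picture (420x560x3 uint8, red, green, blue); there is no depth.
- imaging.camera_params(name): a dict with "camera_matrix" (3x3 intrinsics, pixels), "k1" (the pictures are not rectified: a ray, as slopes to the right and down, at radius r is drawn at 1 + k1 r^2 times it, then the intrinsics apply), "cam_to_world" (4x4, takes a point from camera to world coordinates). Camera axes: x right, y down, z forward; pixel columns grow to the right and rows downward; lengths in m; the calibration is good to about 2 mm. A picture is of the moment at which its call begins. camera_params takes no time and is no camera call.
- ticket.sign_off(): hands the job in; it is judged then, once.
The state is a dict: "clock": time; "qpos": joint angles; "qd": joint speeds; "effort": joint torques, N m; "position": TCP position; "ee_rot": TCP orientation; "contact_force": force on the tool from outside, world axes, zero at the start; "moment": the same for the moment, N m; "width": finger opening in m; "gripper_force": force on a finger pad.
Only numpy, scipy, OpenCV 4.12 (cv2) and the standard library are available. Lean on these libraries where they do the work, as an engineer would, in place of code of your own. Each camera call takes 0.05 s, during which the arm holds its last target. There are 200 camera calls.

## Task

Pick up the power module by its black heat sink, lay it flat on the grey landing deck of the orange test jig, and slide it gently along the metal fence until it drops fully home into the pocket. Then let go of it and push the red-knobbed latch all the way over the module's end to lock it in. Do not press or jam the module hard against the jig, and leave the solder spool, the meter and the screwdriver where they are.

Things in the scene. Friction and masses are not known exactly. Their poses are not given: they have to be found in the camera images.
- module: Power module, about 250 g. Aluminium plate 60 (x) x 110 (y) x 6 mm; on its middle a green board 50 x 60 mm with parts up to 10 mm above the underside, and centred on that a black heat sink 40 (x) x 24 (y) mm reaching from 8 to 38 mm: grip it across its 24 mm (along y). 25 mm of plate is bare at both ends. Origin: centre of the underside, z up. Half a turn about z makes no difference.
- jig: Test jig, fixed, placed differently each time. Origin on the bench surface, z up. Orange base x -80..70, y -208..152 mm, top at z 12. A nest plate (deck, pocket, fence in one) is clamped on it through slots, square to the base but up to 6 mm off along jig x and 9 mm off along jig y, either way; no pose shows that offset, so the x and y given for its parts are nominal. z is exact. It does not give.
- jig_deck (a point): Nominal point in the middle of the grey landing deck's top, jig x 0, y 70, z 22 mm; axes as the jig's. The deck reaches jig y 2..135 mm, x -56..32 mm, where the fence begins. Nominal: the real deck is shifted with the nest plate (see jig).
- jig_pocket (a point): Nominal centre of the pocket's white floor, jig x 0, y -55, z 17 mm; axes as the jig's. Pocket 64 (x) x 114 (y) mm, 5 mm deep, next to the deck towards -y, with grey walls of deck height on the other sides: 2 mm of play round the module's plate, which lies in it with its long side along jig y. Nominal: the real pocket is shifted with the nest plate (see jig).
- jig_fence (a point): Nominal point on the aluminium fence's inner face, jig x 32, y 0, z 26 mm. The fence runs along jig y on the +x side of deck and pocket (y -120..135 mm), in line with the pocket's +x wall, 12 mm thick, top at z 30 mm (8 mm above the deck). Nominal: shifted with the nest plate (see jig).
- latch (a joint): Slide of the latch in m: 0 drawn back, 0.042 fully over, towards jig +y. Starts below 0.005, drags with about 2 N, stays where left. Its steel tongue (36 mm wide, 5 mm thick, underside at jig z 25 mm) has its tip at jig y -140 mm + joint value; it passes 2 mm over the plate of a module fully home and butts against one that is not.
- latch_knob (a point): Centre of the top of the latch's red knob, an upright block 18 (jig x) x 12 (jig y) mm, standing on the tongue from jig z 30 to 65 mm; at jig x 0, y -170 mm + joint value.
- spool: Bystander: a grey solder spool standing upright, 60 mm across and 46 mm high. Origin: centre of its underside.
- meter: Bystander: a yellow hand meter lying flat, 75 (x) x 140 (y) x 32 mm with its dial to 41 mm. Origin: centre of its underside.
- driver: Bystander: a screwdriver 170 mm long lying flat along its own x. Origin: underside, at its middle.
Things that resemble listed ones, but are neither listed nor needed, are in the scene too. What is meant by the module is not purple, and is the larger of those in its own colour.

How it is judged:
On the way, in this order (a step that is already met when the one before it is completed fails the run):
1. the module lies flat on the landing deck, beside the pocket (z of module in the frame of jig between 0.0205 and 0.024 m and angle between module's own z axis and vertical below 0.04 rad and y of module in the frame of jig between 0.02 and 0.13 m and x of module in the frame of jig between -0.035 and 0.02 m), for 0.1 s.
2. the module has dropped fully into the pocket, flat (z of module in the frame of jig between 0.015 and 0.0187 m and angle between module's own z axis and vertical below 0.04 rad and y of module in the frame of jig between -0.067 and -0.043 m and x of module in the frame of jig between -0.012 and 0.012 m), for 0.2 s.
3. the latch is pushed over the seated module (at least 37 of its 42 mm) (all of step 2 and value of joint latch above 0.037 m), for 0.2 s.
At the end, for the whole second after the job is handed in: The module lies in the pocket of the jig, flat (within 0.04 rad) with its underside within 2 mm of the pocket floor, its centre within 12 mm of the nominal pocket centre along each jig axis, at rest and released, and the latch is pushed over it by at least 37 of its 42 mm (all of step 3 and linear speed of module below 0.01 m/s and contact force between module and the fingers below 0.05 N); the robot touches nothing.
It fails at once if the module is pressed, jammed or dropped against the jig with more than 50 N (contact force between module and jig above 50 N).
It fails at once if the spool is moved more than 15 mm (distance of spool from where it was at the start of the episode above 0.015 m).
It fails at once if the meter is moved more than 15 mm (distance of meter from where it was at the start of the episode above 0.015 m).
It fails at once if the screwdriver is moved more than 20 mm (distance of driver from where it was at the start of the episode above 0.02 m).
It also fails if it takes over 69 s, if anything falls off the work surface, if the arm or the gripper's body presses on something with over 40 N, if the wrist force passes 120 N, or if a joint passes its speed limit or range.

## Working session

There is one attempt and no reset: what is moved stays moved. The work goes in short steps, Python scripts to look and compute and a shell command to move; the robot and the scene stay as the last step left them, time stands still between calls to the robot, and variables do not carry over. Pictures are saved under pics/ and viewed, at most 10 in all, crops included, and the job is handed in when it is done.

```bash
mkdir -p pics; cat > h.py <<'E'
import numpy as np, cv2
from rig import get_state, imaging, ticket
def snap(n,f):
    im=imaging.get_image(n); cv2.imwrite(f'pics/{f}.png',im[:,:,::-1]); return im
def crop(f,o,x0,y0,x1,y1,s):
    im=cv2.imread(f'pics/{f}.png')[y0:y1,x0:x1]; cv2.imwrite(f'pics/{o}.png',cv2.resize(im,None,fx=s,fy=s,interpolation=cv2.INTER_CUBIC))
def par(n):
    p=imaging.camera_params(n); return np.array(p['camera_matrix']),p['k1'],np.array(p['cam_to_world'])
def px2w(n,pts,z):
    K,k,T=par(n); pts=np.array(pts,float).reshape(-1,1,2)
    u=cv2.undistortPoints(pts,K,np.array([k,0,0,0.]))[:,0]
    d=np.c_[u,np.ones(len(u))]@T[:3,:3].T; o=T[:3,3]; z=np.broadcast_to(z,len(d))
    return o+d*((z-o[2])/d[:,2])[:,None]
def w2px(n,P):
    K,k,T=par(n); P=(np.array(P,float).reshape(-1,3)-T[:3,3])@T[:3,:3]
    return cv2.projectPoints(P,np.zeros(3),np.zeros(3),K,np.array([k,0,0,0.]))[0][:,0]
E
python3 - <<'E'
from h import *
a=snap('top','t0');b=snap('side','s0')
cv2.imwrite('pics/t0b.png',cv2.resize(a[:,:,::-1],(800,600),interpolation=cv2.INTER_CUBIC))
cv2.imwrite('pics/s0b.png',cv2.resize(b[:,:,::-1],(800,600),interpolation=cv2.INTER_CUBIC))
for n in('top','side'): print(par(n))
print(get_state())
E
```

```text
(array([[435.23904536,   0.        , 281.56129408],
       [  0.        , 435.23904536, 206.37637593],
       [  0.        ,   0.        ,   1.        ]]), -0.13590407317133854, array([[ 0.00680904, -0.99611884,  0.08775475,  0.47553027],
       [-0.99970854, -0.00881362, -0.02247579,  0.07143316],
       [ 0.02316199, -0.08757613, -0.99588852,  1.13429557],
       [ 0.        ,  0.        ,  0.        ,  1.        ]]))
(array([[479.21584316,   0.        , 286.24389927],
       [  0.        , 479.21584316, 208.44069398],
       [  0.        ,   0.        ,   1.        ]]), -0.146267250609344, array([[-0.91559535, -0.28604444,  0.28260171,  0.25611144],
       [-0.40156398,  0.61415353, -0.6793834 ,  0.74322101],
       [ 0.020773  , -0.73552295, -0.67718127,  0.7734266 ],
       [ 0.        ,  0.        ,  0.        ,  1.        ]]))
{'clock': 0.1, 'qpos': array([-1.36896058e+00,  2.76514851e-01,  1.50600093e+00,  8.07837774e-06,
        1.36069013e+00, -1.21007814e-01]), 'qd': array([ 0.00062672, -0.00275594, -0.00121233,  0.00023508, -0.00105119,
        0.0003415 ]), 'effort': array([ 1.34243885e-03, -4.17701519e+01, -2.46404278e+01, -2.14468769e-04,
        5.74462465e-03, -7.88505815e-06]), 'position': array([ 0.18233255, -0.54486714,  0.24953805]), 'ee_rot': array([-8.06129432e-04,  9.86999585e-01,  1.60720780e-01, -2.86437285e-05]), 'contact_force': array([-0.39074231,  0.6490451 , -0.03308915]), 'moment': array([ 0.06519601,  0.01618325, -0.00286112]), 'gripper_force': 0.0, 'width': 0.08556946838366035}
```

View pics/t0b.png

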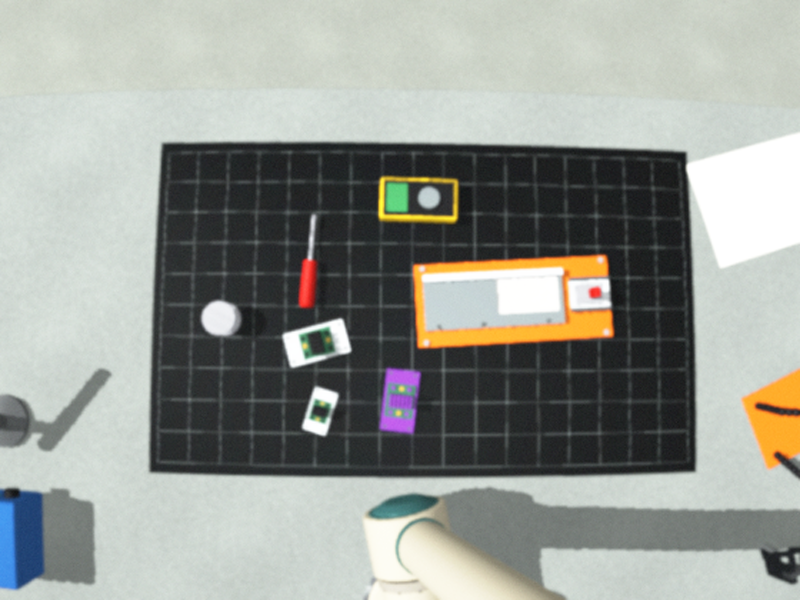

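View pics/s0b.png

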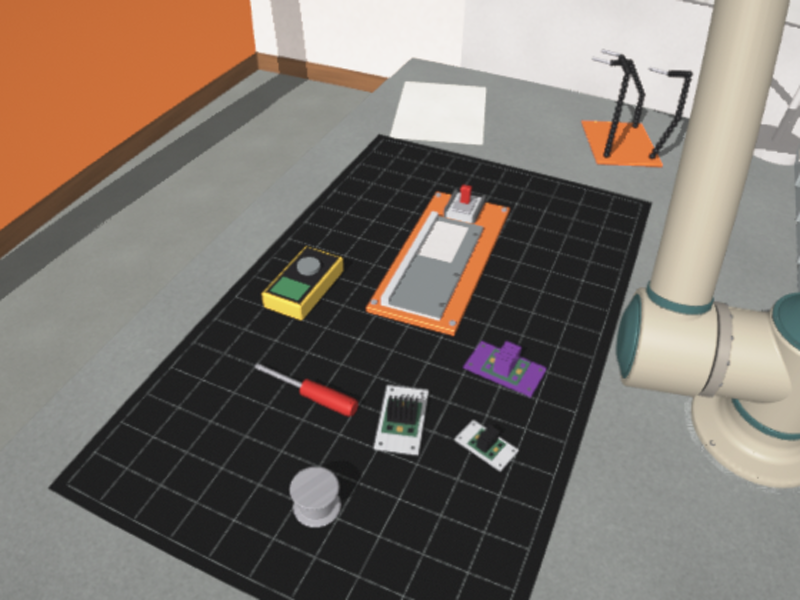

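Top view (800x600): the candidates are the larger plate at (317,342), the small one at (320,411) and the purple one at (400,401). The larger silver one fits, because it is not purple and is the larger of its colour. The jig spans (415-612, 256-348), with its latch at (595,293) on the right, so jig -y points to image right. I'll confirm the module and take corners in enlarged crops.

```bash
python3 - <<'E'
from h import *
crop('t0','t0m',190,215,255,264,12); crop('t0','t0j',284,172,434,252,5)
E
```

```text
(no output)
```

View pics/t0m.png

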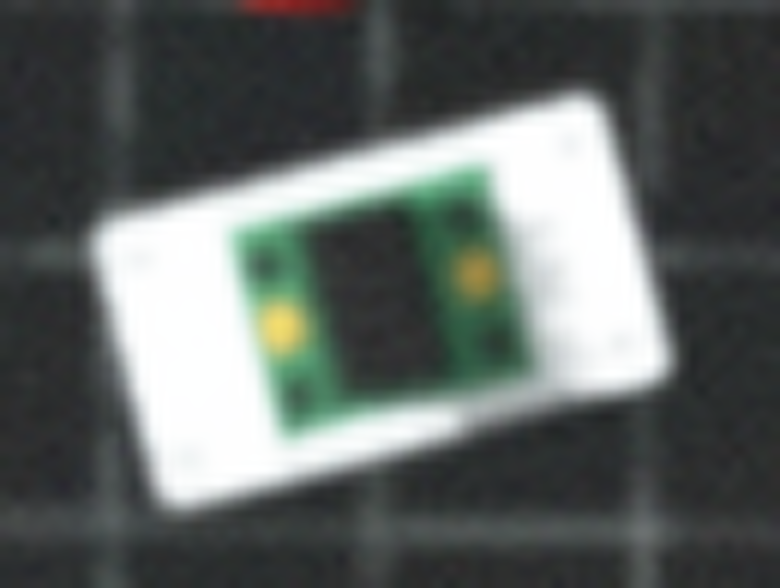

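View pics/t0j.png

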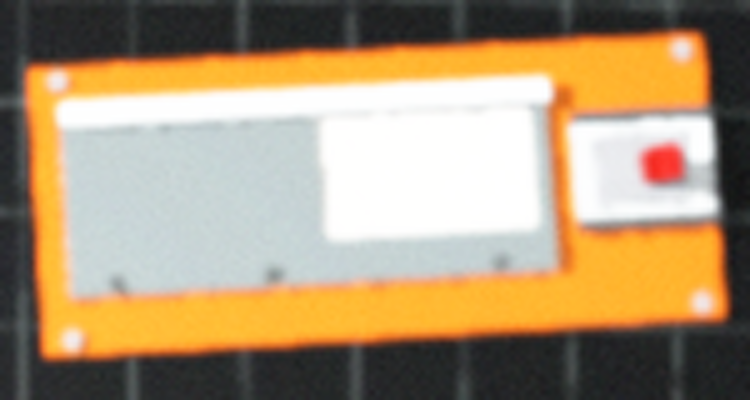

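The crop confirms a silver plate with green board and black sink; plate corners in crop are (95,220), (600,92), (675,378), (160,512). In the jig crop, base corners are (27,67), (703,33), (726,318), (43,358); white floor corners (322,117), (327,241), (541,230); knob top (662,163).

```bash
python3 - <<'E'
from h import *
f=lambda P,x,y,s:(np.array(P,float)+.5)/s-.5+[x,y]
def fit(A,B):
    a=np.array(A)-np.mean(A,0);b=np.array(B)-np.mean(B,0)
    t=np.arctan2((a[:,0]*b[:,1]-a[:,1]*b[:,0]).sum(),(a*b).sum());R=np.array([[np.cos(t),-np.sin(t)],[np.sin(t),np.cos(t)]])
    o=np.mean(B,0)-R@np.mean(A,0); return t,R,o,np.linalg.norm(np.array(A)@R.T+o-B,axis=1)*1e3
m=px2w('top',f([(93,218),(602,90),(677,380),(163,514)],190,215,12),.006)[:,:2]
# module: image left=+y?; TL..: x up
t,R,o,e=fit([(.03,.055),(.03,-.055),(-.03,-.055),(-.03,.055)],m);print('module',np.degrees(t),o,e)
s=px2w('top',f([(303,218),(408,205),(448,380),(340,397)],190,215,12),.038)[:,:2];print('sink ctr',s.mean(0))
j=px2w('top',f([(27,67),(703,33),(726,318),(43,358)],284,172,5),.012)[:,:2]
t,R,o,e=fit([(.07,.152),(.07,-.208),(-.08,-.208),(-.08,.152)],j);print('jig',t,np.degrees(t),o,e)
np.savez('jig.npz',t=t,R=R,o=o)
g=lambda p,z:(((px2w('top',f(p,284,172,5),z)[:,:2]-o)@R)*1e3).round(1)
print('deck outer BL(-56,135), BR',g([(72,298),(560,270)],.022))
print('fence top outer TL(44,135),TR(44,-120), ',g([(57,100),(552,76)],.030))
print('deck edge y2 pts',g([(322,117),(327,241)],.022)); print('pocket BL/BR floor',g([(327,241),(541,230)],.017),'top',g([(327,241),(541,230)],.022))
print('fence bottom inner', g([(100,128),(300,117)],.022),g([(100,126),(300,115)],.03))
print('knob',g([(662,163)],.065))
E
```

```text
module 14.892481195374502 [0.48739054 0.20077851] [3.26128408 2.91824647 3.15204368 3.5834182 ]
sink ctr [0.4871356  0.19893384]
jig 0.06169043960002146 3.534601825387952 [ 0.56943208 -0.12965672] [0.90926354 1.38850073 1.21900613 1.17552369]
deck outer BL(-56,135), BR [[ -50.9  136.9]
 [ -50.7 -117.7]]
fence top outer TL(44,135),TR(44,-120),  [[  50.3  139.2]
 [  49.8 -119. ]]
deck edge y2 pts [[ 35.4   1.9]
 [-28.9   3.7]]
pocket BL/BR floor [[ -28.7    2.8]
 [ -29.2 -110.6]] top [[ -28.9    3.7]
 [ -29.4 -109.2]]
fence bottom inner [[ 35.6 117.4]
 [ 36.   13.4]] [[ 35.8 118. ]
 [ 36.2  14.7]]
knob [[  -1.2 -162.1]]
```

```bash
python3 -m inch '[{"claw":1,"travel":[0.38,0.93,0],"turn":0},{"claw":1,"travel":[0.38,0.93,0],"turn":0},{"claw":1,"travel":[0.38,0.93,0],"turn":0},{"claw":1,"travel":[0.38,0.93,0],"turn":0},{"claw":1,"travel":[0.38,0.93,0],"turn":0}]' 40
python3 -m inch '[{"claw":1,"travel":[0.38,0.93,0],"turn":0},{"claw":1,"travel":[0.38,0.93,0],"turn":0},{"claw":1,"travel":[0.38,0.93,0],"turn":0},{"claw":1,"travel":[0.38,0.93,0],"turn":0},{"claw":1,"travel":[0.38,0.93,0],"turn":0}]'
python3 -m inch '[{"claw":1,"travel":[0.38,0.93,0],"turn":-0.02},{"claw":1,"travel":[0.38,0.93,0],"turn":-0.02},{"claw":1,"travel":[0.38,0.93,0],"turn":-0.02},{"claw":1,"travel":[0.38,0.93,0],"turn":-0.02},{"claw":1,"travel":[0.38,0.93,0],"turn":-0.02}]'
python3 -m inch '[{"claw":1,"travel":[0.38,0.93,0],"turn":0},{"claw":1,"travel":[0.38,0.93,0],"turn":0},{"claw":1,"travel":[0.38,0.93,0],"turn":0},{"claw":1,"travel":[0.38,0.93,0],"turn":0},{"claw":1,"travel":[0.38,0.93,0],"turn":0}]'
```

```text
clock: 0.6
position: [0.2592, -0.3531, 0.25]
ee_rot: [-0.002, 0.987, 0.163, 0.0]
contact_force: [-0.0, -1.7, -0.9]
width: 0.085
gripper_force: 0.0
clock: 1.1
position: [0.3354, -0.1681, 0.2502]
ee_rot: [-0.002, 0.986, 0.165, 0.001]
contact_force: [0.5, 0.2, -0.3]
width: 0.0853
gripper_force: 0.0
clock: 1.6
position: [0.4124, 0.0168, 0.2502]
ee_rot: [-0.001, 0.991, 0.133, 0.001]
contact_force: [-0.6, -1.2, -0.2]
width: 0.0854
gripper_force: 0.0
clock: 2.1
position: [0.4895, 0.2017, 0.2495]
ee_rot: [-0.001, 0.991, 0.131, 0.001]
contact_force: [-0.0, -1.3, 0.3]
width: 0.0855
gripper_force: 0.0
```

```bash
python3 -m inch '[{"claw":1,"travel":[-0.01,-0.005,-0.2],"turn":0},{"claw":1,"travel":[-0.01,-0.005,-0.4],"turn":0},{"claw":1,"travel":[-0.01,-0.005,-0.6],"turn":0},{"claw":1,"travel":[-0.01,-0.005,-0.8],"turn":0},{"claw":1,"travel":[-0.01,-0.005,-0.85],"turn":0}]'
python3 - <<'E'
from h import *
snap('side','s1'); 
K=w2px('side',[[.487,.2,.03]])[0]; print(K); x,y=int(K[0]),int(K[1])
crop('s1','s1c',x-65,y-60,x+65,y+40,6)
E
```

```text
clock: 2.6
position: [0.4815, 0.1945, 0.0764]
ee_rot: [0.001, 0.992, 0.129, -0.005]
contact_force: [-0.5, -1.3, 0.4]
width: 0.0852
gripper_force: 0.0
[281.81107223 283.36329679]
```

View pics/s1c.png

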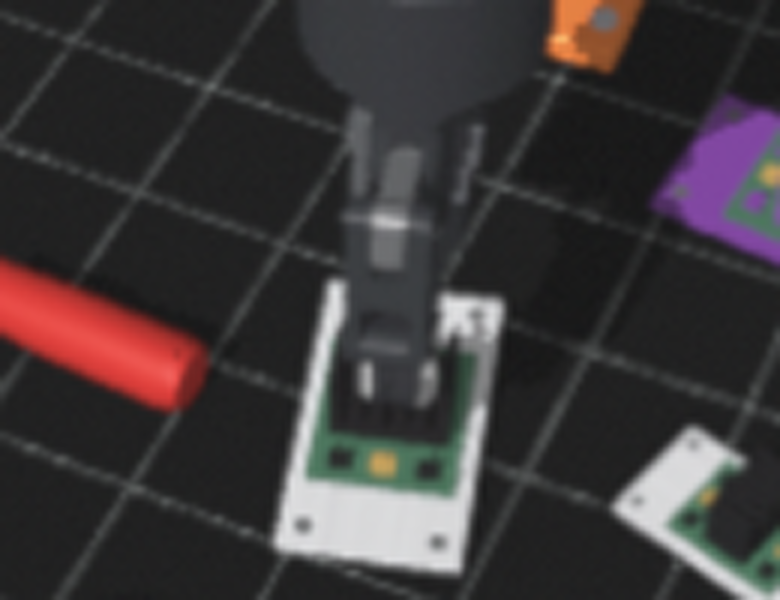

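The side crop shows the finger above the sink, roughly centred. The plate corners are at (275,550), (462,575), (503,300) and (332,280).

```bash
python3 - <<'E'
from h import *
x,y=281,283
P=(np.array([(274,550),(463,576),(503,299),(330,280)],float)+.5)/6-.5+[x-65,y-60]
w=px2w('side',P,.006);print(w.round(4),w.mean(0))
e=w[0]-w[3]+w[1]-w[2];print(np.degrees(np.arctan2(e[1],e[0]))-90)
s=get_state();print(s['position'],s['ee_rot'])
print(imaging.get_image('side').shape);s=get_state();print(s['clock'],s['position'],s['ee_rot'])
E
```

```text
[[0.4996 0.2677 0.006 ]
 [0.4407 0.2518 0.006 ]
 [0.473  0.141  0.006 ]
 [0.5309 0.1582 0.006 ]] [0.48604389 0.20466781 0.006     ]
16.110646307021696
[0.48223445 0.19494651 0.07689366] [ 9.33590153e-04  9.91659458e-01  1.28820708e-01 -3.98405766e-03]
(420, 560, 3)
2.7 [0.48374583 0.19572843 0.07904429] [ 5.92720972e-04  9.91655345e-01  1.28899855e-01 -2.03790575e-03]
```

```bash
python3 -m inch '[{"claw":1,"travel":[0,0.005,-0.1],"turn":0},{"claw":1,"travel":[0,0.01,-0.1],"turn":0},{"claw":1,"travel":[0,0.01,-0.1],"turn":0}]'
```

```text
clock: 3.0
position: [0.4856, 0.1996, 0.062]
ee_rot: [-0.0, 0.992, 0.129, 0.001]
contact_force: [0.0, -0.0, -0.3]
width: 0.0854
gripper_force: 0.0
```

```bash
python3 -m inch '[{"claw":1,"travel":[0.005,0.01,-0.06],"turn":0},{"claw":1,"travel":[0.005,0.01,-0.12],"turn":0},{"claw":1,"travel":[0.005,0.01,-0.14],"turn":0},{"claw":1,"travel":[0.005,0.01,-0.14],"turn":0},{"claw":0,"travel":[0.005,0.01,-0.14],"turn":0}]' 50
python3 -m inch '[{"claw":-0.3,"travel":[0,0,0],"turn":0},{"claw":-0.6,"travel":[0,0,0],"turn":0},{"claw":-1,"travel":[0,0,0],"turn":0},{"claw":-1,"travel":[0,0,0],"turn":0},{"claw":-1,"travel":[0,0,0],"turn":0}]'
```

```text
clock: 3.5
position: [0.4853, 0.2017, 0.0321]
ee_rot: [0.0, 0.992, 0.13, -0.0]
contact_force: [-0.6, -0.1, 0.0]
width: 0.0731
gripper_force: 0.0
clock: 4.0
position: [0.4858, 0.2017, 0.0328]
ee_rot: [0.0, 0.992, 0.13, 0.001]
contact_force: [-0.2, -0.2, 3.0]
width: 0.0231
gripper_force: 51.1
```

```bash
python3 -m inch '[{"claw":-1,"travel":[0,0,0.1],"turn":0},{"claw":-1,"travel":[0,0,0.25],"turn":0},{"claw":-1,"travel":[0,0,0.4],"turn":0},{"claw":-1,"travel":[0.05,-0.15,0.45],"turn":-0.03},{"claw":-1,"travel":[0.1,-0.3,0.45],"turn":-0.063}]'
python3 -m inch '[{"claw":-1,"travel":[0.06,-0.2,0],"turn":0},{"claw":-1,"travel":[0.12,-0.4,0],"turn":0},{"claw":-1,"travel":[0.18,-0.6,0],"turn":0},{"claw":-1,"travel":[0.24,-0.8,0],"turn":0},{"claw":-1,"travel":[0.27,-0.9,0],"turn":0}]'
python3 -m inch '[{"claw":-1,"travel":[0.02,-0.1,0],"turn":0},{"claw":-1,"travel":[0.02,-0.1,0],"turn":0},{"claw":-1,"travel":[0.02,-0.1,0],"turn":0}]'
```

```text
clock: 4.5
position: [0.5064, 0.1418, 0.1241]
ee_rot: [-0.0, 1.0, 0.03, 0.002]
contact_force: [0.0, -0.3, -2.7]
width: 0.0233
gripper_force: 50.4
clock: 5.0
position: [0.56, -0.0416, 0.1217]
ee_rot: [0.001, 1.0, 0.03, -0.0]
contact_force: [-0.3, 1.2, -2.7]
width: 0.023
gripper_force: 50.3
clock: 5.3
position: [0.5626, -0.0582, 0.1216]
ee_rot: [-0.001, 1.0, 0.03, -0.001]
contact_force: [-0.5, -0.1, -2.8]
width: 0.023
gripper_force: 50.3
```

```bash
python3 - <<'E'
from h import *
s=get_state();print(s)
a=np.load('jig.npz');p=a['R'].T@(s['position'][:2]-a['o']);print('tcp in jig',p, np.degrees(2*np.arctan2(s['ee_rot'][2],s['ee_rot'][1])))
im=snap('side','s2')
K=w2px('side',[[*s['position'][:2],.05]])[0];x,y=K.astype(int);print(x,y)
crop('s2','s2c',x-80,y-60,x+80,y+60,5)
E
```

```text
{'clock': 5.3, 'qpos': array([-2.26451007e-01,  3.63628226e-01,  1.71687975e+00,  6.82579603e-04,
        1.06319250e+00,  1.28331925e+00]), 'qd': array([ 0.02258597, -0.00944548,  0.00802664,  0.00455566,  0.00283631,
       -0.00036014]), 'effort': array([-8.92640110e-01, -4.42059338e+01, -2.20524484e+01, -1.04637360e-01,
       -9.86776035e-02, -8.04159965e-03]), 'position': array([ 0.56263361, -0.05820267,  0.12163862]), 'ee_rot': array([-5.56142440e-04,  9.99538971e-01,  3.03421481e-02, -9.43553795e-04]), 'contact_force': array([-0.50078659, -0.11192444, -2.76061246]), 'moment': array([ 0.00934936, -0.02401428, -0.02628758]), 'gripper_force': 50.33893704414368, 'width': 0.02301877766964829}
tcp in jig [-0.0023803   0.07173726] 3.477489865871348
297 188
```

View pics/s2c.png

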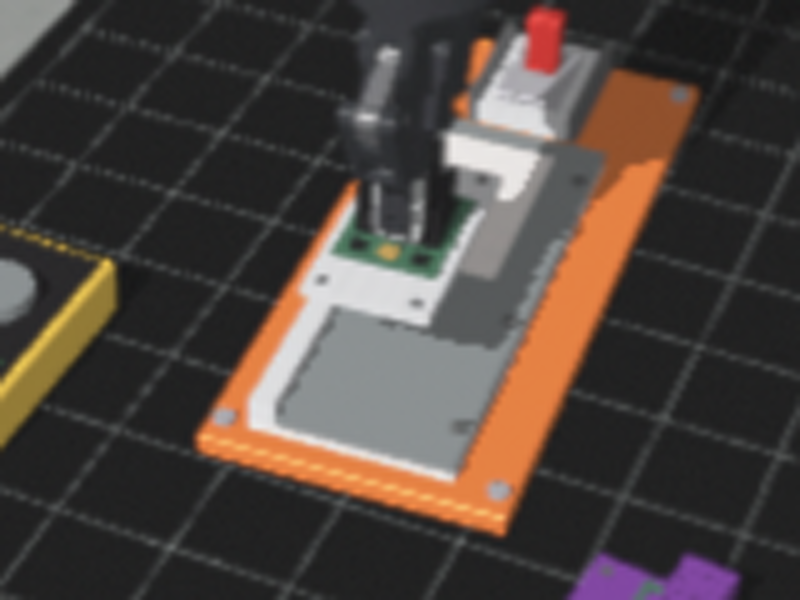

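The module is held flat and parallel to the fence, between fence and deck edge and well clear of the pocket. Descending.

```bash
python3 -m inch '[{"claw":-1,"travel":[0,0,-0.15],"turn":0},{"claw":-1,"travel":[0,0,-0.25],"turn":0},{"claw":-1,"travel":[0,0,-0.3],"turn":0},{"claw":-1,"travel":[0,0,-0.31],"turn":0},{"claw":-1,"travel":[0,0,-0.31],"turn":0}]'
python3 -m inch '[{"claw":-1,"travel":[0,0,-0.005],"turn":0},{"claw":-1,"travel":[0,0,-0.01],"turn":0},{"claw":-1,"travel":[0,0,-0.01],"turn":0}]'
```

```text
clock: 5.85
position: [0.5636, -0.0578, 0.0605]
ee_rot: [0.0, 1.0, 0.031, 0.0]
contact_force: [0.4, -0.7, -2.6]
width: 0.023
gripper_force: 50.3
clock: 6.15
position: [0.5637, -0.0584, 0.0589]
ee_rot: [0.0, 1.0, 0.031, 0.001]
contact_force: [0.8, -0.6, -2.4]
width: 0.023
gripper_force: 50.3
```

```bash
python3 -m inch '[{"claw":-1,"travel":[0,0,-0.005],"turn":0},{"claw":-1,"travel":[0,0,-0.01],"turn":0},{"claw":-1,"travel":[0,0,-0.013],"turn":0},{"claw":-1,"travel":[0,0,-0.013],"turn":0}]'
python3 -m inch '[{"claw":-1,"travel":[0,0,-0.003],"turn":0},{"claw":-1,"travel":[0,0,-0.003],"turn":0}]'
```

```text
clock: 6.55
position: [0.5633, -0.0583, 0.0556]
ee_rot: [0.0, 1.0, 0.031, -0.0]
contact_force: [0.4, -0.3, -2.9]
width: 0.0231
gripper_force: 50.3
clock: 6.75
position: [0.5633, -0.0583, 0.055]
ee_rot: [0.0, 1.0, 0.031, -0.0]
contact_force: [-0.8, -0.7, -2.4]
width: 0.023
gripper_force: 50.3
```

```bash
python3 -m inch '[{"claw":-1,"travel":[0,0,-0.003],"turn":0},{"claw":-1,"travel":[0,0,-0.003],"turn":0}]'
python3 -m inch '[{"claw":-1,"travel":[0,0,-0.003],"turn":0},{"claw":-1,"travel":[0,0,-0.003],"turn":0}]'
```

```text
clock: 6.95
position: [0.5635, -0.0583, 0.0547]
ee_rot: [0.0, 1.0, 0.031, 0.0]
contact_force: [0.1, 0.9, -0.6]
width: 0.023
gripper_force: 50.5
clock: 7.15
position: [0.5634, -0.0583, 0.0547]
ee_rot: [0.0, 1.0, 0.031, 0.0]
contact_force: [-1.3, 0.6, 5.3]
width: 0.0234
gripper_force: 51.2
```

```bash
python3 -m inch '[{"claw":-1,"travel":[0.005,0,0.001],"turn":0},{"claw":-1,"travel":[0.01,0.001,0.001],"turn":0},{"claw":-1,"travel":[0.015,0.001,0.001],"turn":0},{"claw":-1,"travel":[0.02,0.001,0.001],"turn":0}]'
python3 -m inch '[{"claw":-1,"travel":[0.005,0,0],"turn":0},{"claw":-1,"travel":[0.005,0,0],"turn":0}]'
python3 -m inch '[{"claw":-1,"travel":[0.005,0,0],"turn":0},{"claw":-1,"travel":[0.005,0,0],"turn":0}]'
```

```text
clock: 7.55
position: [0.5652, -0.0582, 0.0547]
ee_rot: [0.0, 1.0, 0.031, -0.002]
contact_force: [-5.5, 0.2, 6.5]
width: 0.0232
gripper_force: 51.7
clock: 7.75
position: [0.5671, -0.0581, 0.0547]
ee_rot: [0.0, 1.0, 0.031, -0.001]
contact_force: [-5.1, 0.8, 6.8]
width: 0.0232
gripper_force: 51.6
clock: 7.95
position: [0.5675, -0.0581, 0.0547]
ee_rot: [0.0, 1.0, 0.031, -0.002]
contact_force: [-4.7, 0.0, 6.9]
width: 0.023
gripper_force: 51.8
```

```bash
python3 -m inch '[{"claw":-1,"travel":[0.005,0,0.002],"turn":0},{"claw":-1,"travel":[0.005,0,0.002],"turn":0}]'
python3 -m inch '[{"claw":-1,"travel":[0.005,0,0],"turn":0},{"claw":-1,"travel":[0.005,0,0],"turn":0}]'
python3 -m inch '[{"claw":-1,"travel":[0.005,0,0],"turn":0},{"claw":-1,"travel":[0.005,0,0],"turn":0}]'
```

```text
clock: 8.15
position: [0.5701, -0.0581, 0.0547]
ee_rot: [0.0, 1.0, 0.031, -0.0]
contact_force: [-2.6, 0.5, 3.6]
width: 0.0229
gripper_force: 51.2
clock: 8.35
position: [0.5702, -0.0581, 0.0547]
ee_rot: [-0.0, 1.0, 0.031, -0.001]
contact_force: [-4.5, -0.4, 5.1]
width: 0.0228
gripper_force: 51.5
clock: 8.55
position: [0.5703, -0.0581, 0.0548]
ee_rot: [-0.0, 1.0, 0.031, -0.002]
contact_force: [-7.1, -1.6, 7.0]
width: 0.023
gripper_force: 51.8
```

```bash
python3 -m inch '[{"claw":-1,"travel":[-0.0015,-0.02,0.002],"turn":0},{"claw":-1,"travel":[0.0005,-0.05,0.002],"turn":0},{"claw":-1,"travel":[0.0025,-0.08,0.002],"turn":0},{"claw":-1,"travel":[0.0044,-0.11,0.002],"turn":0}]'
```

```text
clock: 8.95
position: [0.5714, -0.0778, 0.0549]
ee_rot: [-0.002, 1.0, 0.031, -0.002]
contact_force: [-4.3, 6.9, 6.8]
width: 0.023
gripper_force: 51.6
```

```bash
python3 -m inch '[{"claw":-1,"travel":[0.002,-0.04,0.001],"turn":0},{"claw":-1,"travel":[0.0045,-0.08,0.001],"turn":0},{"claw":-1,"travel":[0.007,-0.12,0.001],"turn":0},{"claw":-1,"travel":[0.0095,-0.16,0.001],"turn":0},{"claw":-1,"travel":[0.012,-0.2,0.001],"turn":0}]'
python3 -m inch '[{"claw":-1,"travel":[0.0025,-0.04,0],"turn":0},{"claw":-1,"travel":[0.005,-0.08,0],"turn":0},{"claw":-1,"travel":[0.007,-0.11,0],"turn":0},{"claw":-1,"travel":[0.009,-0.14,0],"turn":0}]'
python3 - <<'E'
from h import *
s=get_state();a=np.load('jig.npz');print('tcp in jig',a['R'].T@(s['position'][:2]-a['o']),s['moment'])
E
```

```text
clock: 9.45
position: [0.574, -0.118, 0.0548]
ee_rot: [-0.002, 1.0, 0.031, -0.002]
contact_force: [-4.6, 6.1, 4.3]
width: 0.0231
gripper_force: 51.3
clock: 9.85
position: [0.5758, -0.146, 0.0546]
ee_rot: [-0.002, 1.0, 0.03, -0.002]
contact_force: [-4.6, 5.2, 4.4]
width: 0.0231
gripper_force: 51.2
tcp in jig [ 0.00532061 -0.01672097] [ 1.14024185  0.5431535  -0.03479717]
```

```bash
python3 -m inch '[{"claw":-1,"travel":[0.0025,-0.04,0],"turn":0},{"claw":-1,"travel":[0.005,-0.08,0],"turn":0},{"claw":-1,"travel":[0.007,-0.11,0],"turn":0},{"claw":-1,"travel":[0.008,-0.13,0],"turn":0}]'
python3 -m inch '[{"claw":-1,"travel":[0.0008,-0.012,0],"turn":0},{"claw":-1,"travel":[0.0015,-0.024,0],"turn":0},{"claw":-1,"travel":[0.0015,-0.024,0],"turn":0}]'
python3 - <<'E'
from h import *
s=get_state();a=np.load('jig.npz');print('tcp in jig',a['R'].T@(s['position'][:2]-a['o']),s['moment'])
E
```

```text
clock: 10.25
position: [0.5775, -0.1723, 0.0544]
ee_rot: [-0.002, 1.0, 0.03, -0.002]
contact_force: [-4.2, 5.2, 2.9]
width: 0.0231
gripper_force: 51.1
clock: 10.55
position: [0.5778, -0.1774, 0.0544]
ee_rot: [-0.002, 1.0, 0.03, -0.002]
contact_force: [-3.6, 4.2, 2.7]
width: 0.0232
gripper_force: 50.9
tcp in jig [ 0.00541944 -0.04821043] [ 0.95987816  0.64694894 -0.10653708]
```

```bash
python3 -m inch '[{"claw":-1,"travel":[-0.001,-0.005,0],"turn":0},{"claw":-1,"travel":[-0.001,-0.01,0],"turn":0},{"claw":-1,"travel":[-0.001,-0.01,0],"turn":0}]'
python3 -m inch '[{"claw":-1,"travel":[0.0003,-0.005,0],"turn":0},{"claw":-1,"travel":[0.0003,-0.005,0],"turn":0}]'
python3 -m inch '[{"claw":-1,"travel":[0.0003,-0.005,0],"turn":0},{"claw":-1,"travel":[0.0003,-0.005,0],"turn":0}]'
```

```text
clock: 10.85
position: [0.578, -0.1806, 0.0541]
ee_rot: [-0.0, 1.0, 0.031, -0.001]
contact_force: [-4.2, 2.2, -3.2]
width: 0.023
gripper_force: 50.3
clock: 11.05
position: [0.5781, -0.1816, 0.0544]
ee_rot: [-0.0, 1.0, 0.031, -0.001]
contact_force: [-5.2, 1.9, -3.1]
width: 0.0234
gripper_force: 50.1
clock: 11.25
position: [0.5781, -0.1824, 0.0544]
ee_rot: [-0.001, 1.0, 0.031, -0.001]
contact_force: [-4.9, 3.2, -4.0]
width: 0.0231
gripper_force: 50.2
```

The weight is back on the gripper, so the plate has left the deck edge. Lowering into the pocket.

```bash
python3 -m inch '[{"claw":-1,"travel":[-0.003,0,-0.003],"turn":0},{"claw":-1,"travel":[-0.003,0,-0.006],"turn":0},{"claw":-1,"travel":[-0.003,0,-0.006],"turn":0}]'
python3 -m inch '[{"claw":-1,"travel":[0,0,-0.003],"turn":0},{"claw":-1,"travel":[0,0,-0.005],"turn":0},{"claw":-1,"travel":[0,0,-0.005],"turn":0}]'
```

```text
clock: 11.55
position: [0.5781, -0.1824, 0.054]
ee_rot: [-0.001, 1.0, 0.031, -0.001]
contact_force: [-4.5, 2.2, 0.6]
width: 0.0228
gripper_force: 50.6
clock: 11.85
position: [0.5782, -0.1824, 0.0533]
ee_rot: [-0.001, 1.0, 0.031, -0.0]
contact_force: [-5.6, 3.1, 1.9]
width: 0.0231
gripper_force: 50.9
```

```bash
python3 -m inch '[{"claw":-1,"travel":[-0.003,0,0],"turn":0},{"claw":-1,"travel":[-0.005,0,0],"turn":0},{"claw":-1,"travel":[-0.005,0,0],"turn":0}]'
python3 - <<'E'
from h import *
s=get_state();a=np.load('jig.npz');print('tcp in jig',a['R'].T@(s['position'][:2]-a['o']),s['moment'],s['contact_force'],s['ee_rot'])
E
```

```text
clock: 12.15
position: [0.5781, -0.1824, 0.0533]
ee_rot: [-0.0, 1.0, 0.031, 0.001]
contact_force: [-2.9, 4.6, -0.3]
width: 0.0228
gripper_force: 50.5
tcp in jig [ 0.00538646 -0.05317427] [ 0.62273524  0.64908636 -0.22742692] [-2.94368638  4.62041014 -0.32116497] [-3.96957358e-04  9.99532293e-01  3.05742767e-02  5.01069192e-04]
```

```bash
python3 -m inch '[{"claw":-1,"travel":[-0.003,0,0],"turn":0},{"claw":-1,"travel":[-0.006,0.001,0],"turn":0},{"claw":-1,"travel":[-0.006,0.001,0],"turn":0}]'
python3 -m inch '[{"claw":-1,"travel":[-0.001,0,-0.004],"turn":0},{"claw":-1,"travel":[-0.001,0,-0.008],"turn":0},{"claw":-1,"travel":[-0.001,0,-0.008],"turn":0}]'
python3 - <<'E'
from h import *
s=get_state();a=np.load('jig.npz');print('tcp in jig',a['R'].T@(s['position'][:2]-a['o']),s['moment'],s['contact_force'],s['ee_rot'])
E
```

```text
clock: 12.45
position: [0.5778, -0.1824, 0.0533]
ee_rot: [-0.0, 1.0, 0.031, 0.001]
contact_force: [-0.1, 6.2, -1.3]
width: 0.0232
gripper_force: 50.5
clock: 12.75
position: [0.5778, -0.1824, 0.0518]
ee_rot: [-0.0, 1.0, 0.031, 0.002]
contact_force: [-0.4, 6.4, -1.1]
width: 0.0232
gripper_force: 50.6
tcp in jig [ 0.00508811 -0.05311654] [ 0.857463    0.01546398 -0.10578737] [-0.41077464  6.40926275 -1.06237782] [-8.26955882e-05  9.99524138e-01  3.08049319e-02  1.59578214e-03]
```

```bash
python3 -m inch '[{"claw":-1,"travel":[0,0.003,-0.003],"turn":0},{"claw":-1,"travel":[0,0.003,-0.006],"turn":0},{"claw":-1,"travel":[0,0.003,-0.006],"turn":0}]'
python3 -m inch '[{"claw":-1,"travel":[0,0.001,-0.003],"turn":0},{"claw":-1,"travel":[0,0.001,-0.005],"turn":0},{"claw":-1,"travel":[0,0.001,-0.005],"turn":0}]'
```

```text
clock: 13.05
position: [0.5775, -0.1823, 0.0504]
ee_rot: [0.0, 1.0, 0.031, 0.001]
contact_force: [1.3, 4.6, 0.1]
width: 0.0232
gripper_force: 50.6
clock: 13.35
position: [0.5772, -0.1822, 0.0498]
ee_rot: [0.0, 1.0, 0.031, 0.001]
contact_force: [1.1, 3.6, 3.2]
width: 0.0231
gripper_force: 51.2
```

Seated: z 49.8 mm, which is 5 mm below the deck contact. Releasing and rising.

```bash
python3 -m inch '[{"claw":-0.3,"travel":[0,0,0],"turn":0},{"claw":0,"travel":[0,0,0],"turn":0},{"claw":0.2,"travel":[0,0,0],"turn":0},{"claw":0.2,"travel":[0,0,0],"turn":0}]'
python3 -m inch '[{"claw":0.2,"travel":[0,0,0.1],"turn":0},{"claw":0.2,"travel":[0,0,0.3],"turn":0},{"claw":-0.5,"travel":[0,0.1,0.5],"turn":0},{"claw":-1,"travel":[-0.2,0.2,0.5],"turn":0},{"claw":-1,"travel":[-0.4,0.3,0.5],"turn":0}]'
python3 - <<'E'
from h import *
snap('side','s3'); s=get_state();print(s['position'],s['width'])
x,y=w2px('side',[[.577,-.22,.03]])[0].astype(int);print(x,y)
crop('s3','s3c',x-60,y-45,x+60,y+45,6.6)
E
```

```text
clock: 13.75
position: [0.5761, -0.1824, 0.049]
ee_rot: [0.0, 1.0, 0.031, -0.0]
contact_force: [0.7, 0.2, 0.5]
width: 0.0516
gripper_force: 0.0
clock: 14.25
position: [0.497, -0.1221, 0.1505]
ee_rot: [0.001, 1.0, 0.031, 0.002]
contact_force: [0.1, -0.2, -0.7]
width: 0.0082
gripper_force: 0.0
[ 0.48523267 -0.11663164  0.14806077] 0.0010660797907341407
315 156
```

View pics/s3c.png

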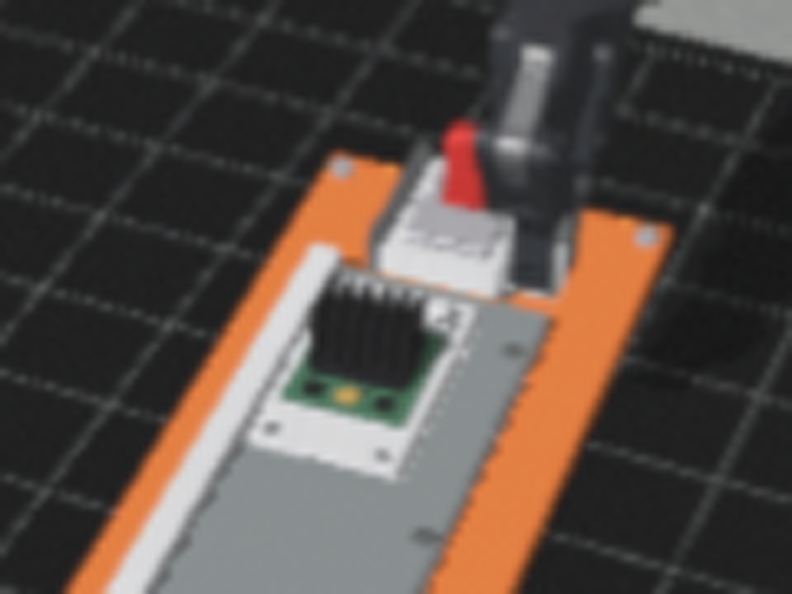

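The side crop shows the module down in the pocket, flush between the walls, with the latch knob at (463,165) still drawn back. Now I'll go behind the knob with closed fingers.

```bash
python3 -m inch '[{"claw":-1,"travel":[0.1,-0.2,0],"turn":0},{"claw":-1,"travel":[0.2,-0.4,0],"turn":0},{"claw":-1,"travel":[0.3,-0.6,0],"turn":0},{"claw":-1,"travel":[0.4,-0.8,0],"turn":0},{"claw":-1,"travel":[0.48,-0.95,0],"turn":0}]'
python3 -m inch '[{"claw":-1,"travel":[0.01,-0.14,0],"turn":0},{"claw":-1,"travel":[0.01,-0.14,0],"turn":0},{"claw":-1,"travel":[0.01,-0.14,0],"turn":0},{"claw":-1,"travel":[0.01,-0.14,0],"turn":0}]'
python3 - <<'E'
from h import *
s=get_state();a=np.load('jig.npz');print('tcp in jig',a['R'].T@(s['position'][:2]-a['o']),s['position'])
E
```

```text
clock: 14.8
position: [0.5931, -0.315, 0.1489]
ee_rot: [0.001, 1.0, 0.031, 0.0]
contact_force: [-0.4, 0.8, -0.5]
width: -0.0002
gripper_force: 0.0
clock: 15.2
position: [0.5938, -0.3389, 0.1489]
ee_rot: [-0.001, 1.0, 0.031, -0.0]
contact_force: [-0.8, 0.9, 0.0]
width: 0.0003
gripper_force: 0.0
tcp in jig [ 0.01142518 -0.2103569 ] [ 0.59380431 -0.33890909  0.14885221]
```

```bash
python3 -m inch '[{"claw":-1,"travel":[-0.057,0.02,0],"turn":0},{"claw":-1,"travel":[-0.057,0.02,-0.15],"turn":0},{"claw":-1,"travel":[-0.057,0.02,-0.3],"turn":0},{"claw":-1,"travel":[-0.057,0.02,-0.4],"turn":0},{"claw":-1,"travel":[-0.057,0.02,-0.43],"turn":0}]'
python3 -m inch '[{"claw":-1,"travel":[0,0.02,0],"turn":0},{"claw":-1,"travel":[0,0.04,0],"turn":0},{"claw":-1,"travel":[-0.001,0.06,0],"turn":0},{"claw":-1,"travel":[-0.001,0.06,0],"turn":0}]'
python3 - <<'E'
from h import *
s=get_state();a=np.load('jig.npz');print('tcp in jig',a['R'].T@(s['position'][:2]-a['o']),s['position'])
E
```

```text
clock: 15.7
position: [0.5813, -0.3334, 0.0609]
ee_rot: [-0.002, 0.999, 0.032, -0.002]
contact_force: [-0.6, -0.4, -0.7]
width: 0.0002
gripper_force: 0.0
clock: 16.1
position: [0.5832, -0.3234, 0.0645]
ee_rot: [0.001, 1.0, 0.031, 0.001]
contact_force: [0.0, -0.7, -0.4]
width: -0.0001
gripper_force: 0.0
tcp in jig [ 0.00184536 -0.19421073] [ 0.58324728 -0.32338424  0.06450741]
```

```bash
python3 -m inch '[{"claw":-1,"travel":[-0.003,0.025,-0.01],"turn":0},{"claw":-1,"travel":[-0.006,0.05,-0.01],"turn":0},{"claw":-1,"travel":[-0.01,0.075,-0.01],"turn":0},{"claw":-1,"travel":[-0.012,0.1,-0.01],"turn":0}]'
python3 -m inch '[{"claw":-1,"travel":[-0.001,0.02,0],"turn":0},{"claw":-1,"travel":[-0.002,0.04,0],"turn":0},{"claw":-1,"travel":[-0.004,0.06,0],"turn":0}]'
python3 - <<'E'
from h import *
s=get_state();a=np.load('jig.npz');print('tcp in jig',a['R'].T@(s['position'][:2]-a['o']),s['position'])
E
```

```text
clock: 16.5
position: [0.581, -0.3043, 0.0614]
ee_rot: [0.001, 1.0, 0.031, 0.001]
contact_force: [2.7, -2.3, -0.2]
width: 0.0001
gripper_force: 1.2
clock: 16.8
position: [0.5799, -0.2918, 0.0614]
ee_rot: [0.0, 1.0, 0.031, 0.0]
contact_force: [1.6, -1.5, 1.1]
width: 0.0003
gripper_force: 1.2
tcp in jig [ 0.00041587 -0.16251248] [ 0.57986627 -0.29183442  0.06136767]
```

Latch is moving with about 2 N of drag. Continuing.

```bash
python3 -m inch '[{"claw":-1,"travel":[-0.001,0.02,0],"turn":0},{"claw":-1,"travel":[-0.002,0.04,0],"turn":0},{"claw":-1,"travel":[-0.003,0.055,0],"turn":0},{"claw":-1,"travel":[-0.003,0.055,0],"turn":0}]'
python3 -m inch '[{"claw":-1,"travel":[-0.001,0.01,0],"turn":0},{"claw":-1,"travel":[-0.001,0.02,0],"turn":0},{"claw":-1,"travel":[-0.001,0.02,0],"turn":0}]'
```

```text
clock: 17.2
position: [0.5784, -0.2801, 0.061]
ee_rot: [-0.0, 1.0, 0.031, -0.001]
contact_force: [0.2, -0.8, 0.1]
width: -0.0002
gripper_force: 0.4
clock: 17.5
position: [0.5782, -0.2769, 0.061]
ee_rot: [0.0, 1.0, 0.031, -0.001]
contact_force: [-0.6, -2.5, 1.4]
width: 0.0002
gripper_force: 1.1
```

```bash
python3 -m inch '[{"claw":-1,"travel":[-0.001,0.01,0],"turn":0},{"claw":-1,"travel":[-0.001,0.01,0],"turn":0}]'
python3 -m inch '[{"claw":-1,"travel":[-0.001,0.01,0],"turn":0},{"claw":-1,"travel":[-0.001,0.01,0],"turn":0}]'
python3 -m inch '[{"claw":-1,"travel":[0,0.005,0],"turn":0},{"claw":-1,"travel":[0,0.005,0],"turn":0}]'
```

```text
clock: 17.7
position: [0.5782, -0.2768, 0.0611]
ee_rot: [0.002, 1.0, 0.031, -0.0]
contact_force: [0.0, -6.4, -0.2]
width: -0.0001
gripper_force: 3.3
clock: 17.9
position: [0.5782, -0.2766, 0.0612]
ee_rot: [0.003, 0.999, 0.032, 0.0]
contact_force: [-1.5, -11.2, -2.0]
width: 0.0003
gripper_force: 5.4
clock: 18.1
position: [0.5782, -0.2766, 0.0612]
ee_rot: [0.004, 0.999, 0.032, 0.0]
contact_force: [-2.5, -12.1, -2.3]
width: 0.0004
gripper_force: 6.4
```

It has hit a firm stop at the expected full travel. Backing off, rising and checking.

```bash
python3 -m inch '[{"claw":-1,"travel":[0.003,-0.06,0],"turn":0},{"claw":-1,"travel":[0.005,-0.1,0],"turn":0},{"claw":-1,"travel":[0.005,-0.1,0.25],"turn":0},{"claw":-1,"travel":[0.005,-0.1,0.5],"turn":0},{"claw":-1,"travel":[-0.2,-0.2,0.6],"turn":0}]'
python3 -m inch '[{"claw":-1,"travel":[-0.25,-0.2,0],"turn":0},{"claw":-1,"travel":[-0.5,-0.4,0],"turn":0},{"claw":-1,"travel":[-0.5,-0.4,0],"turn":0},{"claw":-1,"travel":[-0.5,-0.4,0],"turn":0}]'
python3 - <<'E'
from h import *
snap('top','t4');snap('side','s4')
crop('t4','t4c',284,172,434,252,5)
x,y=315,140; crop('s4','s4c',x-60,y-45,x+60,y+45,5)
a=cv2.imread('pics/t4c.png');b=cv2.imread('pics/s4c.png');b=cv2.resize(b,(600,450))
cv2.imwrite('pics/t4s.png',cv2.resize(b,(300,225)))
c=np.zeros((600,750,3),np.uint8);c[:320]=a[40:360];c[320:600,:373]=cv2.resize(b,(373,280));cv2.imwrite('pics/both.png',c)
E
```

```text
clock: 18.6
position: [0.544, -0.3117, 0.1858]
ee_rot: [0.002, 0.999, 0.033, 0.005]
contact_force: [-0.1, -1.1, 1.1]
width: -0.0003
gripper_force: 0.0
clock: 19.0
position: [0.4353, -0.3935, 0.1811]
ee_rot: [-0.0, 1.0, 0.029, -0.001]
contact_force: [-0.4, 0.4, 0.3]
width: -0.0001
gripper_force: 0.0
```

View pics/both.png

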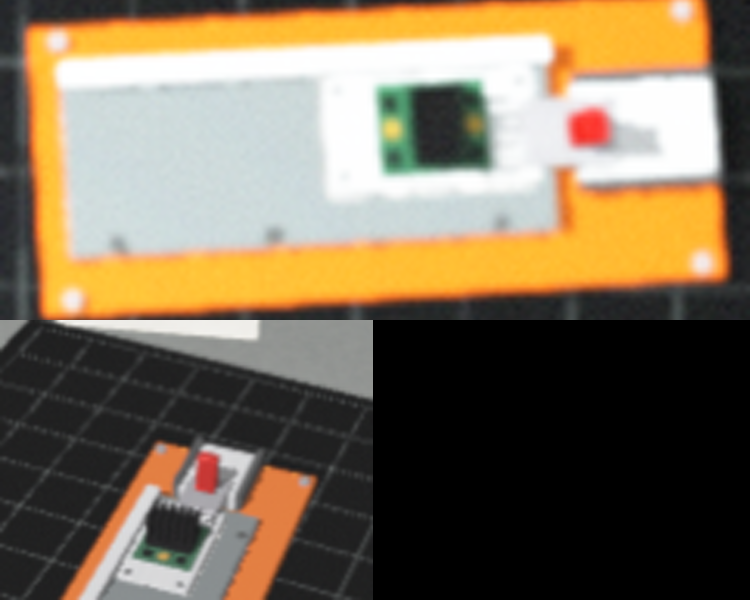

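Top view: the knob is now at (589,127+40) in the jig crop, and the tongue lies over the module's end (tip near 500). Next I'll check the travel in numbers.

```bash
python3 - <<'E'
from h import *
a=np.load('jig.npz')
for im in('t0','t4'):
    b=cv2.imread(f'pics/{im}.png')[172:252,284:434].astype(int); m=(b[...,2]>150)&(b[...,1]<90)&(b[...,0]<90)
    v,u=np.nonzero(m); p=px2w('top',[(u.mean()+284,v.mean()+172)],.062)[0,:2]; print(len(u),a['R'].T@(p-a['o']))
s=get_state();print(s['contact_force'],s['qd'].max())
E
```

```text
111 [-0.019756   -0.09104743]
83 [-0.01314744 -0.08684766]
[-0.32915467  0.00360177  0.70923057] 0.031514573397356006
```

```bash
python3 - <<'E'
from h import *
a=np.load('jig.npz')
for im in('t0','t4'):
    b=cv2.imread(f'pics/{im}.png')[195:216,394:432].astype(int); m=(b[...,2]>150)&(b[...,1]<110)&(b[...,0]<110)
    v,u=np.nonzero(m); p=px2w('top',[(u.mean()+394,v.mean()+195)],.063)[0,:2]; print(len(u),a['R'].T@(p-a['o']))
E
```

```text
40 [-0.00179863 -0.16308575]
41 [-0.0017717  -0.12434416]
```

The latch travelled 38.7 mm from where it started and ended on its stop, so it is past 37 mm.

```bash
python3 -c "
from rig import ticket
print(ticket.sign_off())"
```

```text
the job is handed in; nothing more can be done
None
```

I seated the module in the pocket, released it, and pushed the latch over its end to its stop (38.7 mm of measured travel, 37 needed). I handed the job in at about 19 s; the sign-off returned no verdict.

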